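# Close a sheet-filter housing: draw its lid down evenly with four T-knobs

### The arm

A 7-joint arm with a two-finger parallel gripper is mounted at the origin on the work surface; the furniture and walls round the work are solid. World frame = base frame: x ahead of the robot, y to its left, z up, the work surface at z = 0. Lengths are in m, angles in rad, forces in N, time in s.
With the tool pointing down it reaches from about 0.425 to 0.95 m from the base axis. Payload 4.7 kg.
Tool frame: the origin (TCP) lies between the finger pads; the fingertips stand 25 mm ahead of it and the grasp point (between the pads) lies 6 mm ahead of it; x points along the fingers, z is the direction in which the jaws open and shut, and the axes are right-handed (so a half turn about x gives the same grasp; the last joint's range is limited). The gripper opens to 85 mm and grips with 20 to 120 N. Pads are 22 mm wide; open, the fingers measure 114 mm over their backs; the gripper's body (76 mm by 85 mm) begins 54 mm behind the grasp point. The pads swing forward as they close: fully open they stand 13 mm farther back than shut.
Start: joints at [1.263, 0.469, -0.049, 1.532, 0.024, 1.141, -0.082], TCP at [0.186, -0.649, 0.256] pointing down, gripper open.
Joint ranges: [-2.59, 2.59], [-0.33, 1.99], [-1.39, 1.29], [0.1, 2.45], [-1.04, 4.18], [0.21, 1.99], [-2.66, 2.66]. Speed limits (rad/s): [2.57, 2.57, 3.14, 3.14, 3.14, 3.14, 3.14].

### API

Orientations are given as a 3x3 rotation matrix whose columns are the frame's x, y, z axes.
In Python, from rig import * gives the robot as it stands. Calls block until the motion is done:
- movep(position, orientation): joint-space move of the TCP to a pose.
- move_l(position, attitude=None, feed=0.15, until_force=None): straight line of the TCP; attitude=None keeps the orientation; feed is the mean speed in m/s. With until_force (N) it stops when the force on the tool has changed by that much, and returns True; else False.
- move_joints(angles): joint-space move.
- command_gripper(opening, newtons=None): finger opening in m; newtons is the grip in N (None keeps the last); returns when the fingers have stopped.
- sleep(seconds).
- inverse_kinematics(position, orientation): joint angles nearest the present ones, or None.
- sense(): the state.
- camera(name): name is "scene" or "top"; returns (picture, depth): 480x640x3 uint8, red, green, blue; 480x640 float32, m along the optical axis (not along the pixel's ray), 0 where there is no reading.
- camera_params(name): a dict with "K" (3x3 intrinsics, pixels), "dist" ([k1, k2, p1, p2, k3] as OpenCV has them; the pictures are not rectified), "position" and "rotation" of the camera in the world. Camera axes: x right, y down, z forward; pixel columns grow to the right and rows downward; lengths in m; the calibration is good to about 2 mm. A picture is of the moment at which its call begins. camera_params takes no time and is no camera call.
A pose or a line that the arm cannot do raises Unreachable and nothing moves.
- finish_job(): hands the job in, once; it reports no verdict.
The state is a dict: "time_s": time; "joint_pos": joint angles; "qd": joint speeds; "joint_efforts": joint torques, N m; "position": TCP position; "tcp_rot": TCP orientation; "wrist_force": force on the tool from outside, world axes, zero at the start; "ft_torque": the same for the moment, N m; "finger_gap": finger opening in m.
Only numpy, scipy, OpenCV 4.12 (cv2) and the standard library are available. Lean on these libraries where they do the work, as an engineer would, in place of code of your own. Each camera call takes 0.05 s, during which the arm holds its last target.

### The job

The filter has fresh sheets in it and its lid has been laid on with the four black T-knobs only just started. Tighten them clockwise in two rounds, about an eighth of a turn each in the first and until firm in the second, in each round going across to the opposite knob before the other pair, so that the lid comes down evenly and ends flat on the sheets. Firm is enough, do not force the knobs, and leave the cup, the pliers and the counter where they are.

Things in the scene. Friction and masses are not known exactly. Their poses are not given: they have to be found in the camera images.
- housing: stainless sheet-filter housing, fixed: round bowl on feet, flange 170 mm across, its top 95 mm up; four ears with upright studs 90 mm from the centre, on its +x, +y, -x and -y axes, each stud with a T-knob; two pipe ferrules between ears (60 mm up, reaching 113 mm out). Origin: on the table under the bowl's centre; z up. The sheet pack inside is hidden by the lid; its top is 100.2 to 101.8 mm up, different each time.
- lid: loose stainless lid, 1.4 kg: rim 162 mm across, 10 mm thick, low dome with a vent cap (top 44 mm over the underside), four slotted lugs 10 mm thick round the studs. Origin: centre of its underside; z up. It lies on a springy seal with its underside 103.2 mm up; drawn down 1.4 to 3.0 mm (some 10 N a knob) it meets the firm pack all round.
- knob_1: T-knob on the housing's +x arm: black bar 62 long, 14 thick, 28 mm high on a 15 mm neck that widens to a foot 33 mm across. Origin: middle of the bar; neck from 14 mm below it, foot from 27 to 34 mm below it. x along the bar, y across its flat sides, z up; turns about z. Faces knob 3; neighbours 2 and 4.
- knob_2: T-knob on the housing's +y arm, alike, same frame; faces knob 4 across the lid. All four have a right-hand quick thread: clockwise from above sends a knob down 16 mm a turn (2.55 mm a radian). At the start the feet stand 1.0 to 1.4 mm above the lugs; loose knobs turn with about 0.04 N m and stay where left.
- knob_3: T-knob on the housing's -x arm, alike, same frame; faces knob 1 across the lid. From the start a knob needs 0.9 to 1.75 rad to meet the firm pack, in two or more goes; where that is must be felt: up to there it takes under 0.15 N m, then some 0.15 to 0.25 N m more for each further 0.1 rad.
- knob_4: T-knob on the housing's -y arm, alike, same frame; faces knob 2 across the lid. The bars point in various directions. A knob is firm when it takes 0.3 to 0.5 N m more than a loose one (it then presses on the lid with 60 to 100 N); 0.7 N m and over would force it.
- tasting_cup: white tasting cup, 48 mm across and 35 mm high, standing loose on the table in front of the housing; a bystander. Origin: centre of its foot.
- crimp_pliers: pliers, 160 x 56 x 14 mm, lying loose on the table in front of the housing; a bystander. Origin: centre of its underside.
- tally_counter: small round tally counter, 51 x 44 x 22 mm, lying loose on the table to the right of the housing; a bystander. Origin: centre of its underside.
Mind the look-alikes: they are no part of the job. What is shaped like the lid but blue is not meant.

How it is judged:
By the outcome, as a careful person would: the job done as asked, in the order asked, and still so for the second after the job is handed in, with the robot touching nothing.
It also fails if it takes over 72 s, if anything falls off the work surface, if the arm or the gripper's body presses on something with over 40 N, if the wrist force passes 120 N, or if a joint passes its speed limit or range.

## Working session

There is one attempt and no reset: what is moved stays moved. The work goes in short steps, each a Python script; the robot and the scene stay as the last script left them, time stands still between calls to the robot, and variables do not carry over. Pictures are saved under pics/ and viewed, and the job is handed in when it is done.

```bash
ls; mkdir -p pics; python3 - <<'E'
from rig import *
import cv2,numpy as np
s=sense();print({k:np.round(v,3).tolist() for k,v in s.items()})
for n in("scene","top"):
    p,d=camera(n);cv2.imwrite(f"pics/{n}0.png",p[:,:,::-1]);np.savez(f"pics/{n}0.npz",p=p,d=d)
    c=camera_params(n);print(n,{k:np.round(v,4).tolist() for k,v in c.items()})
E
```

```text
pics
{'time_s': 0.0, 'joint_pos': [1.263, 0.469, -0.049, 1.534, 0.024, 1.141, -0.082], 'qd': [-0.001, 0.001, -0.0, 0.0, -0.003, -0.002, -0.0], 'joint_efforts': [-0.0, -51.031, -0.047, -23.771, 0.011, 0.008, -0.0], 'position': [0.186, -0.648, 0.255], 'tcp_rot': [[-0.001, 0.961, 0.275], [0.002, 0.275, -0.961], [-1.0, -0.0, -0.002]], 'wrist_force': [0.001, 0.229, 0.124], 'ft_torque': [0.009, -0.039, 0.052], 'finger_gap': 0.085}
scene {'K': [[509.7987, 0.0, 327.1602], [0.0, 509.7987, 244.016], [0.0, 0.0, 1.0]], 'dist': [-0.111, 0.0, 0.0, 0.0, 0.0], 'position': [-0.4538, 0.1516, 0.724], 'rotation': [[-0.433, -0.4963, 0.7524], [-0.9014, 0.236, -0.3631], [0.0027, -0.8355, -0.5495]]}
top {'K': [[474.4419, 0.0, 321.4632], [0.0, 474.4419, 236.3896], [0.0, 0.0, 1.0]], 'dist': [-0.0139, 0.0, 0.0, 0.0, 0.0], 'position': [0.296, -0.2583, 1.0318], 'rotation': [[0.0177, -0.992, 0.1251], [-0.9998, -0.0171, 0.0055], [-0.0034, -0.1251, -0.9921]]}
```

View pics/scene0.png

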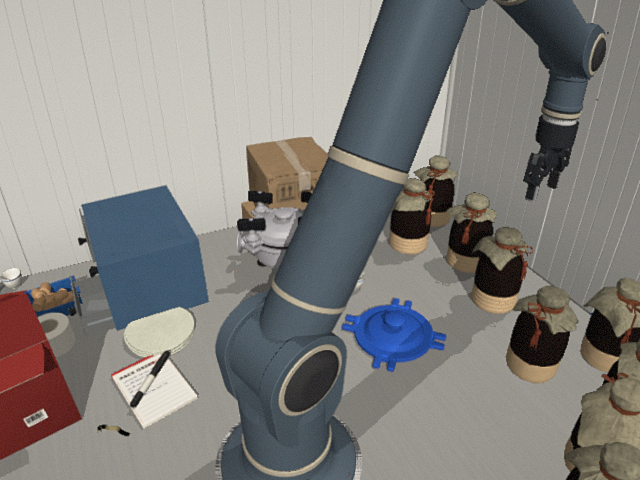

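View pics/top0.png

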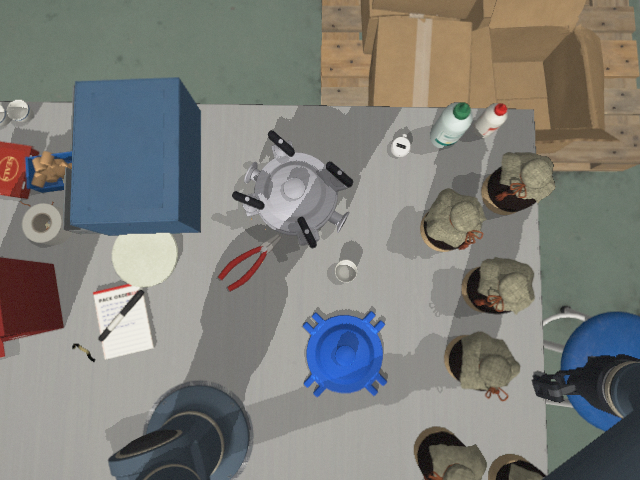

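The top view shows the steel filter at about (295,188) with black T-knobs near (281,143), (340,175), (307,231) and (248,200). There are two lid-shaped things: the steel lid on the housing at (295,188) and a blue one at (345,352). The steel one sits under the knobs, so it is the one meant, and the blue one is the look-alike. I'll enlarge it to confirm and measure.

```bash
cat > h.py <<'E'
import numpy as np,cv2
from rig import *
def ray(n,uv):
    c=camera_params(n);K=np.array(c["K"]);
    q=cv2.undistortPoints(np.array(uv,float).reshape(-1,1,2),K,np.array(c["dist"])).reshape(-1,2)
    d=np.c_[q,np.ones(len(q))]@np.array(c["rotation"]).T
    return np.array(c["position"]),d   # depth-scaled: P=o+d*depth
def plane(n,uv,z):
    o,d=ray(n,uv);return o+d*((z-o[2])/d[:,2])[:,None]
E
python3 - <<'E'
from h import *
for n,(x0,y0,x1,y1) in {"top":(215,115,375,265),"scene":(215,170,335,290)}.items():
    f=np.load(f"pics/{n}0.npz");p,d=f["p"],f["d"]
    cv2.imwrite(f"pics/{n}crop.png",cv2.resize(p[y0:y1,x0:x1,::-1],None,fx=4,fy=4,interpolation=cv2.INTER_CUBIC))
    m=(p.max(2)<70).astype(np.uint8);M=np.zeros_like(m);M[y0:y1,x0:x1]=m[y0:y1,x0:x1]
    k,l,st,ce=cv2.connectedComponentsWithStats(M)
    for i in range(1,k):
        if st[i,4]<25: continue
        v,u=np.nonzero(l==i);o,dd=ray(n,np.c_[u,v]);P=o+dd*d[v,u][:,None]
        zt=np.percentile(P[:,2],[10,50,90])
        print(n,st[i],ce[i].round(1),zt.round(4),np.median(P,0).round(4))
E
```

```text
top [268 130  27  27 244] [280.8 143.1] [0.1501 0.1606 0.1635] [ 0.5821 -0.1735  0.1606]
top [326 162  27  26 271] [338.9 174.3] [0.1475 0.1608 0.1635] [ 0.5232 -0.2843  0.1608]
top [232 191  32  18 241] [247.8 199.9] [0.1549 0.1611 0.1638] [ 0.4718 -0.1168  0.1611]
top [297 217  19  31 225] [306.6 232.3] [0.1573 0.1613 0.1638] [ 0.4102 -0.2249  0.1613]
scene [262 170  63 113 569] [298.3 221.6] [0.102  0.3836 0.4625] [ 0.0241 -0.0582  0.3836]
scene [248 190  24  14 251] [259.6 196.9] [0.1417 0.1529 0.1618] [ 0.5814 -0.1696  0.1529]
scene [237 218  28  13 306] [250.7 224.3] [0.1423 0.1531 0.162 ] [ 0.4691 -0.109   0.1531]
scene [257 260   9   6  26] [260.1 263.3] [0.0038 0.0068 0.0098] [ 0.5193 -0.138   0.0068]
```

View pics/topcrop.png

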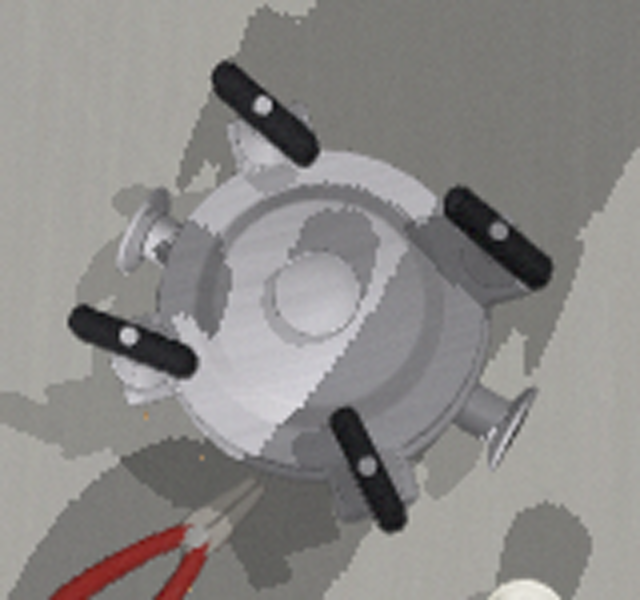

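View pics/scenecrop.png

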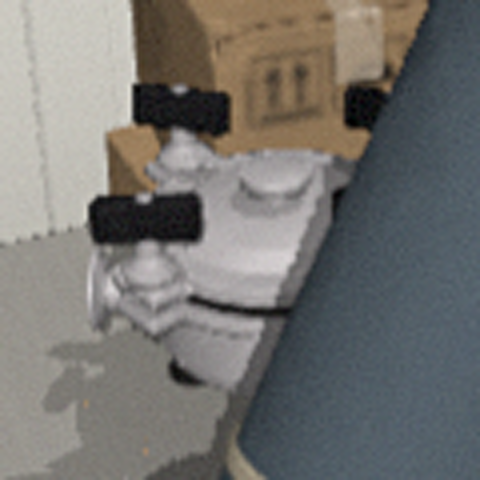

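The crops confirm the steel lid: bars are at crop (262,110), (498,235), (130,340) and (367,468), each with a bright stud-top dot. The scene view shows two bars clearly and part of a third. Next I measure the stud dots and bar axes, and check them against the square of studs 90 mm from the centre.

```bash
python3 - <<'E'
from h import *
f=np.load("pics/top0.npz");p,d=f["p"],f["d"]
g=p.max(2).astype(float)
C=[(280.5,141.25),(339.5,172.75),(247,199),(306.75,231.5)]
C=[(280.2,140.9),(339.1,172.4),(246.6,198.6),(306.4,231.1)]
res=[];ZT=.1628
for c in C:
    v0,u0=int(round(c[1])),int(round(c[0]))
    w=g[v0-2:v0+3,u0-2:u0+3];vv,uu=np.mgrid[v0-2:v0+3,u0-2:u0+3]
    w=np.clip(w-60,0,None);dot=np.array([(uu*w).sum(),(vv*w).sum()])/w.sum()
    vv,uu=np.mgrid[v0-20:v0+21,u0-20:u0+21];
    k=(g[vv,uu]<70)|(np.hypot(uu-dot[0],vv-dot[1])<3.2)
    uu,vv=uu[k],vv[k]
    o,dd=ray("top",np.c_[uu,vv]);P=o+dd*d[vv,uu][:,None]
    top=P[:,2]>.157
    Q=plane("top",np.c_[uu,vv][top],ZT)[:,:2]
    (cx,cy),(a,b),an=cv2.minAreaRect((Q*1000).astype(np.float32))
    e=np.linalg.eigh(np.cov(Q.T))[1][:,1]
    s=plane("top",[dot],ZT)[0]
    print("dot",dot.round(2),"stud",s.round(4),"rect c",round(cx,1),round(cy,1),"size",round(a,1),round(b,1),"ang pca",np.arctan(e[1]/e[0]).round(3),'ztop',np.percentile(P[top,2],[20,50,80]).round(4))
    res.append([s[0],s[1],np.arctan2(e[1],e[0])])
R=np.array(res);S=R[:,:2]
ce=S.mean(0);print("centre",ce,"radii",np.linalg.norm(S-ce,axis=1),np.degrees(np.arctan2(*(S-ce).T[::-1])))
# top heights by two views: bar-mask centroids triangulated
for t,s in (((280.8,143.1),(259.6,196.9)),((247.8,199.9),(250.7,224.3))):
    o1,d1=ray("top",[t]);o2,d2=ray("scene",[s])
    A=np.c_[d1[0],-d2[0]];x=np.linalg.lstsq(A,o2-o1,rcond=None)[0]
    print("tri",(o1+d1[0]*x[0]).round(4),(o2+d2[0]*x[1]).round(4))
# dome height profile at radii
v,u=np.mgrid[130:250,225:360];o,dd=ray("top",np.c_[u.ravel(),v.ravel()]);P=o+dd*d[v,u].ravel()[:,None]
r=np.hypot(*(P[:,:2]-ce).T)
for a in range(0,100,10):
    z=P[(r>=a/1e3)&(r<(a+10)/1e3),2];print(a,np.percentile(z,[50,95]).round(4))
np.save("knobs.npy",R)
E
```

```text
dot [280.24 140.86] stud [ 0.5867 -0.172   0.1628] rect c 585.0 -172.1 size 60.5 13.7 ang pca 0.862 ztop [0.1597 0.1615 0.163 ]
dot [339.26 172.3 ] stud [ 0.5274 -0.2847  0.1628] rect c 525.6 -284.5 size 60.6 13.9 ang pca 0.871 ztop [0.1599 0.1616 0.1631]
dot [246.69 198.58] stud [ 0.4742 -0.1126  0.1628] rect c 473.0 -113.4 size 60.2 14.0 ang pca 1.212 ztop [0.1599 0.1615 0.1634]
dot [306.45 231.06] stud [ 0.415  -0.2255  0.1628] rect c 414.4 -225.0 size 60.1 13.2 ang pca 0.475 ztop [0.16   0.1616 0.1633]
centre [ 0.50081491 -0.19871823] radii [0.08992131 0.09000547 0.09011683 0.08993441] [  17.25526925  -72.81802612  107.17378068 -162.67379673]
tri [ 0.5868 -0.1719  0.1491] [ 0.5873 -0.1709  0.1494]
tri [ 0.4745 -0.1125  0.1491] [ 0.4751 -0.1112  0.1494]
0 [0.1474 0.1499]
10 [0.1458 0.1489]
20 [0.1277 0.1432]
30 [0.126  0.1287]
40 [0.1238 0.1266]
50 [0.1193 0.1237]
60 [0.1138 0.159 ]
70 [0.1137 0.1621]
80 [0.1052 0.1629]
90 [0.0684 0.1627]
```

```bash
cat >> h.py <<'E'
def Rt(psi):
    z=np.array([np.cos(psi),np.sin(psi),0]);x=np.array([0,0,-1.]);return np.c_[x,np.cross(z,x),z]
E
python3 - <<'E'
from h import *
R=np.load("knobs.npy")
for i,n in enumerate("ABCD"):
  for f in (1,-1):
    psi=R[i,2]+f*np.pi/2
    o=[]
    for t in (0,.785,.785+1.3):
        q=inverse_kinematics([R[i,0],R[i,1],.155],Rt(psi-t)); o.append(None if q is None else np.round(q,2).tolist())
    print(n,f,*o,sep="\n  ")
f=np.load("pics/top0.npz");d=f["d"];v,u=np.mgrid[0:480,0:640];o,dd=ray("top",np.c_[u.ravel(),v.ravel()]);P=o+dd*d.ravel()[:,None]
for x in np.arange(0.1,.8,.1):
  print(round(x,1),[(round(P[m,2].max(),2) if (m:=(abs(P[:,0]-x)<.05)&(abs(P[:,1]-y)<.05)).any() else None) for y in np.arange(.3,-.75,-.1)])
E
```

```text
A
  1
  [0.98, 0.79, -1.18, 1.75, 0.79, 1.17, 2.0]
  [0.75, 0.58, -0.75, 1.76, 0.47, 0.99, 1.46]
  [0.69, 0.56, -0.65, 1.76, 0.4, 0.96, 0.22]
A
  -1
  [0.56, 0.51, -0.46, 1.77, 0.28, 0.92, -0.73]
  [0.45, 0.49, -0.32, 1.78, 0.19, 0.9, -1.44]
  [0.22, 0.47, 0.0, 1.79, -0.0, 0.88, -2.58]
B
  1
  [1.2, 0.77, -1.18, 1.78, 0.78, 1.15, 2.21]
  [0.97, 0.56, -0.75, 1.79, 0.46, 0.97, 1.69]
  [0.84, 0.51, -0.56, 1.8, 0.33, 0.93, 0.49]
B
  -1
  [0.68, 0.48, -0.35, 1.81, 0.2, 0.9, -0.45]
  [0.57, 0.46, -0.19, 1.81, 0.11, 0.88, -1.16]
  [0.37, 0.45, 0.08, 1.82, -0.04, 0.87, -2.32]
C
  1
  [1.04, 0.57, -1.17, 2.03, 0.64, 0.98, 2.32]
  [1.04, 0.57, -1.17, 2.03, 0.64, 0.98, 1.54]
  [0.72, 0.37, -0.7, 2.04, 0.32, 0.83, 0.54]
C
  -1
  [0.61, 0.34, -0.55, 2.05, 0.25, 0.81, -0.45]
  [0.52, 0.32, -0.44, 2.05, 0.19, 0.8, -1.18]
  [0.33, 0.3, -0.22, 2.06, 0.09, 0.79, -2.39]
D
  1
  [0.69, 0.29, -0.34, 2.09, 0.13, 0.78, -0.82]
  [0.57, 0.28, -0.19, 2.1, 0.08, 0.77, -1.55]
  [-0.46, 0.46, 1.12, 2.15, -0.56, 0.86, -2.17]
D
  -1
  [1.32, 0.53, -1.17, 2.06, 0.61, 0.95, 1.87]
  [1.0, 0.35, -0.71, 2.08, 0.31, 0.8
[... 771 characters left out ...]
), np.float64(0.12), np.float64(0.01), np.float64(0.19), np.float64(0.16), np.float64(0.13)]
0.5 [np.float64(0.09), np.float64(0.18), np.float64(0.18), np.float64(0.18), np.float64(0.17), np.float64(0.15), np.float64(0.17), np.float64(0.01), np.float64(0.19), np.float64(0.19), np.float64(0.19)]
0.6 [np.float64(0.08), np.float64(0.18), np.float64(0.18), np.float64(0.17), np.float64(0.16), np.float64(0.17), np.float64(0.12), np.float64(0.03), np.float64(0.16), np.float64(0.18), np.float64(0.18)]
0.7 [np.float64(0.0), np.float64(0.17), np.float64(0.18), np.float64(0.17), np.float64(0.01), np.float64(0.01), np.float64(0.01), np.float64(0.02), np.float64(0.18), np.float64(0.13), np.float64(0.01)]
```

```bash
cat >> h.py <<'E'
import json
ZG=.155  # TCP height for round-1 grasp
def table():
    R=np.load("knobs.npy");zs=[.30,.205,.160,.155,.150,.145]
    T={}
    for i,n in enumerate("ABCD"):
        f=1 if n=="D" else -1
        psi=R[i,2]+f*np.pi/2
        T[n]={"psi":psi,"zs":zs,"q":[list(map(float,inverse_kinematics([R[i,0],R[i,1],z],Rt(psi)))) for z in zs]}
    json.dump(T,open("table.json","w"))
def Q(n,z,dj7,T=json.load(open("table.json")) if __import__("os").path.exists("table.json") else None):
    t=T[n];zs=np.array(t["zs"])[::-1];q=np.array(t["q"])[::-1]
    o=np.array([np.interp(z,zs,q[:,k]) for k in range(7)]);o[6]+=dj7;return o
def psi_now(s):return np.arctan2(s["tcp_rot"][1][2],s["tcp_rot"][0][2])
def show(tag,s=None):
    s=s or sense();print(tag,"t%.2f"%s["time_s"],"F",np.round(s["wrist_force"],1),"M",np.round(s["ft_torque"],3),"p",np.round(s["position"],4),"psi %.3f"%psi_now(s),"gap %.4f"%s["finger_gap"]);return s
E
python3 - <<'E'
from h import *
table();T=json.load(open("table.json"))
for n in T:
    print(n,round(T[n]["psi"],3));print(np.round(T[n]["q"],3))
E
```

```text
A -0.709
[[ 0.582  0.374 -0.489  1.616  0.185  1.198 -0.655]
 [ 0.57   0.458 -0.478  1.726  0.241  1.016 -0.703]
 [ 0.558  0.506 -0.465  1.767  0.274  0.933 -0.73 ]
 [ 0.556  0.512 -0.463  1.771  0.278  0.924 -0.733]
 [ 0.555  0.518 -0.461  1.775  0.282  0.914 -0.736]
 [ 0.553  0.524 -0.459  1.779  0.285  0.905 -0.739]]
B -0.7
[[ 0.7    0.335 -0.359  1.65   0.125  1.179 -0.388]
 [ 0.691  0.42  -0.352  1.761  0.169  0.991 -0.426]
 [ 0.685  0.47  -0.347  1.801  0.197  0.905 -0.45 ]
 [ 0.684  0.476 -0.346  1.805  0.2    0.895 -0.452]
 [ 0.683  0.482 -0.345  1.809  0.204  0.886 -0.455]
 [ 0.682  0.488 -0.344  1.813  0.207  0.876 -0.458]]
C -0.359
[[ 0.689  0.168 -0.607  1.881  0.106  1.124 -0.317]
 [ 0.64   0.274 -0.58   2.     0.187  0.92  -0.395]
 [ 0.61   0.335 -0.556  2.045  0.239  0.823 -0.443]
 [ 0.606  0.342 -0.553  2.05   0.245  0.813 -0.449]
 [ 0.603  0.35  -0.549  2.054  0.252  0.802 -0.455]
 [ 0.599  0.357 -0.546  2.058  0.258  0.791 -0.461]]
D -1.095
[[ 0.746  0.116 -0.367  1.921  0.046  1.113 -0.734]
 [ 0.718  0.22  -0.355  2.041  0.097  0.897 -0.785]
 [ 0.698  0.282 -0.339  2.087  0.13   0.793 -0.816]
 [ 0.695  0.289 -0.337  2.091  0.134  0.781 -0.82 ]
 [ 0.692  0.296 -0.334  2.096  0.138  0.77  -0.823]
 [ 0.689  0.304 -0.332  2.1    0.142  0.758 -0.827]]
```

```bash
python3 - <<'E'
from h import *
show("0");command_gripper(.045,80);show("grip")
move_joints(Q("A",.30,0));show("above")
move_joints(Q("A",.205,0));show("hover")
p,d=camera("top");cv2.imwrite("pics/top1.png",cv2.resize(p[90:290,180:420,::-1],None,fx=3,fy=3))
p,d=camera("scene");cv2.imwrite("pics/scene1.png",p[:,:,::-1])
E
```

```text
0 t0.10 F [0.3 0.8 0.2] M [-0.038  0.011 -0.038] p [ 0.1856 -0.6485  0.2554] psi -1.292 gap 0.0854
grip t0.57 F [ 0.3 -0.2 -0.2] M [-0.017  0.038  0.009] p [ 0.1858 -0.6489  0.2563] psi -1.292 gap 0.0449
above t2.81 F [-0.4 -0.4  0.4] M [-0.026 -0.041  0.026] p [ 0.5863 -0.1738  0.2997] psi -0.712 gap 0.0451
hover t3.27 F [-0.1 -0.1  1.2] M [ 0.04  -0.005  0.05 ] p [ 0.587  -0.1727  0.2053] psi -0.710 gap 0.0451
```

View pics/top1.png

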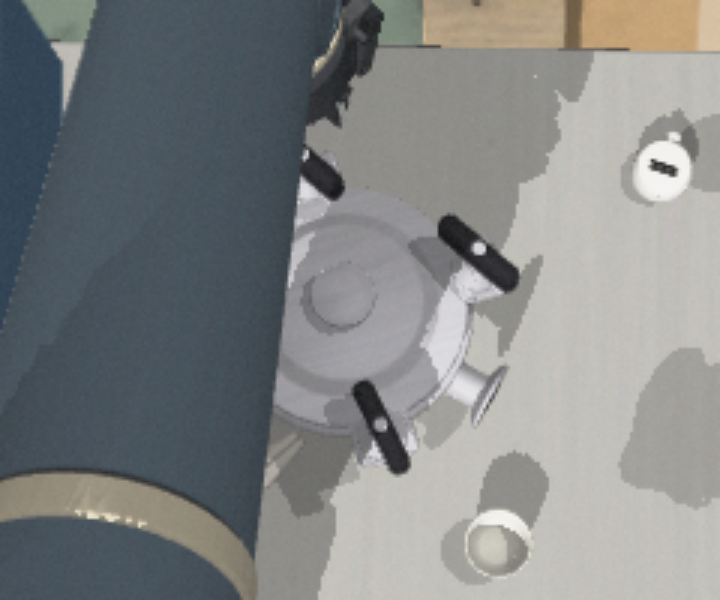

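View pics/scene1.png

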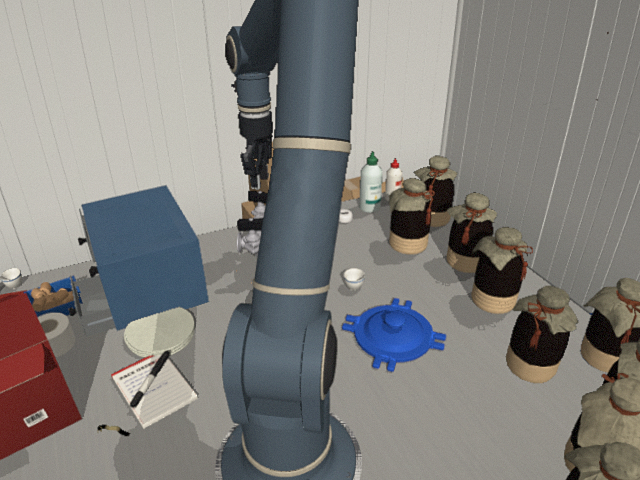

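The gripper stands above knob A (scene view about (255,180)) with clear space around it. I'll grip and turn an eighth in stages while watching the forces.

```bash
cat >> h.py <<'E'
PITCH=16e-3/(2*np.pi)
def avg(k=6,dt=.01):
    M=[];F=[]
    for _ in range(k):
        s=sense();M.append(s["ft_torque"]);F.append(s["wrist_force"]);sleep(dt)
    return np.mean(F,0),np.mean(M,0)
E
python3 - <<'E'
from h import *
a=[sense()["ft_torque"][2] for _ in range(3)];print(a,sense()["time_s"])
move_joints(Q("A",.155,0));show("down");print(*avg())
command_gripper(.005,80);show("grip");print(*avg())
for k,t in enumerate((.26,.52,.785)):
    move_joints(Q("A",.155-PITCH*t,-t));show("t%.2f"%t);print(*avg())
E
```

```text
[np.float64(0.09603519322869525), np.float64(0.09603519322869525), np.float64(0.09603519322869525)] 3.375
down t3.69 F [ 1.  -0.4  1.8] M [ 0.01   0.034 -0.041] p [ 0.5869 -0.1722  0.1558] psi -0.709 gap 0.0451
[ 0.65784001 -0.28664267  0.68793953] [ 0.00607253 -0.01500434 -0.00442929]
grip t4.12 F [-2.3  0.5  5.9] M [ 0.285  0.594 -0.075] p [ 0.5872 -0.1716  0.1572] psi -0.709 gap 0.0127
[-2.60655854  1.03998953  6.40502509] [ 0.26969923  0.57204507 -0.02592818]
t0.26 t4.53 F [-2.1  1.9  8. ] M [ 0.334  0.703 -0.056] p [ 0.587  -0.1714  0.1565] psi -0.969 gap 0.0124
[-3.08778462  1.32534185  7.2154861 ] [ 0.32896181  0.69722374 -0.06878999]
t0.52 t4.94 F [-4.4  2.4  7.4] M [ 0.419  0.795 -0.026] p [ 0.5869 -0.1711  0.1559] psi -1.229 gap 0.0129
[-4.0881627   2.13160303  7.53080645] [ 0.44300628  0.80390717 -0.07576307]
t0.79 t5.35 F [-4.   2.6  8.4] M [ 0.523  0.867 -0.11 ] p [ 0.5868 -0.1708  0.1553] psi -1.494 gap 0.0130
[-4.39950574  2.58341211  7.98921326] [ 0.51698607  0.86828312 -0.07901862]
```

```bash
cat >> h.py <<'E'
def a2():
    M=[]
    for _ in range(6):
        s=sense();M.append([*s["wrist_force"],s["ft_torque"][2],s["joint_efforts"][6]]);sleep(.01)
    return np.round(np.mean(M,0),3)
E
python3 - <<'E'
from h import *
print("before open",a2());s=sense();z=.153
command_gripper(.045);print("open",a2())
move_joints(Q("A",.205,-.785))
move_joints(Q("D",.205,0));move_joints(Q("D",.155,0));show("D down");print(a2())
command_gripper(.005,80);show("grip");print(a2())
for t in (.4,.785):
    move_joints(Q("D",.155-PITCH*t,-t));show("t%.2f"%t);print(a2())
command_gripper(.045);print("open",a2())
move_joints(Q("D",.205,-.785))
p,d=camera("top");cv2.imwrite("pics/top2.png",cv2.resize(p[90:290,180:420,::-1],None,fx=3,fy=3))
move_joints(Q("B",.205,0));show("B")
E
```

```text
before open [-4.039  2.456  7.998 -0.09   0.069]
open [ 0.267  0.062  0.062 -0.01   0.   ]
D down t7.30 F [ 1.2 -0.3  0.6] M [-0.025 -0.032 -0.019] p [ 0.4155 -0.2244  0.154 ] psi -1.093 gap 0.0448
[ 0.509 -0.103  0.338  0.01  -0.013]
grip t7.73 F [-2.1  3.7  6.2] M [ 0.793  0.403 -0.04 ] p [ 0.4155 -0.2245  0.1565] psi -1.095 gap 0.0129
[-1.747  3.671  6.026 -0.047  0.04 ]
t0.40 t8.25 F [-2.6  4.6  6.3] M [ 0.945  0.42  -0.052] p [ 0.4154 -0.2242  0.1555] psi -1.495 gap 0.0129
[-1.956  4.334  6.293 -0.059  0.048]
t0.79 t8.76 F [-2.   5.   6.6] M [ 1.053  0.402 -0.084] p [ 0.4155 -0.224   0.1546] psi -1.880 gap 0.0130
[-2.447  5.122  7.191 -0.086  0.067]
open [-0.074 -0.027  0.206  0.013  0.   ]
B t10.70 F [0.  0.1 0.8] M [-0.009 -0.06   0.014] p [ 0.5267 -0.2843  0.2041] psi -0.701 gap 0.0453
```

View pics/top2.png

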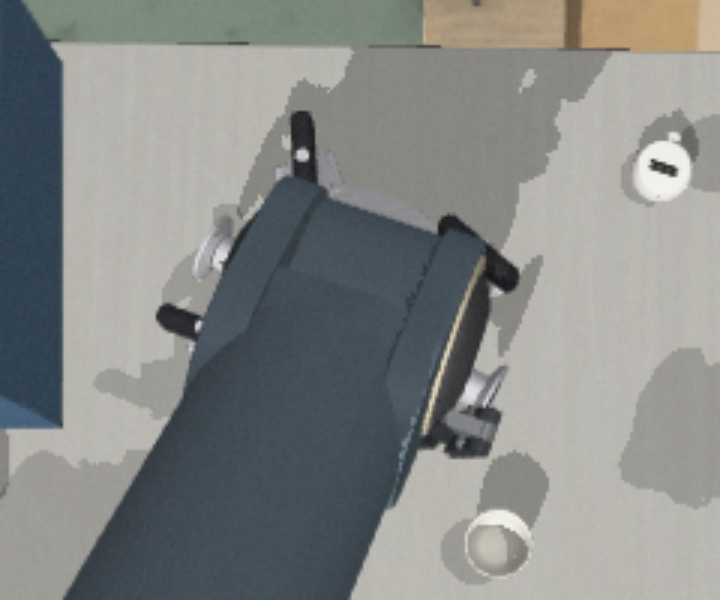

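Knob A's bar has turned clockwise, from up-left to straight up at crop (303,145). Next is the other pair, B and then C.

```bash
python3 - <<'E'
from h import *
for n in "BC":
    if n=="C": move_joints(Q(n,.205,0))
    move_joints(Q(n,.155,0));show(n+" down");print(a2())
    command_gripper(.005,80);print("grip",a2())
    move_joints(Q(n,.155-PITCH*.785,-.785));show("turned");print(a2())
    command_gripper(.045);print("open",a2())
    move_joints(Q(n,.205,-.785))
move_joints(Q("D",.21,-.785+np.pi))
p,d=camera("top");cv2.imwrite("pics/top3.png",cv2.resize(p[90:290,180:420,::-1],None,fx=3,fy=3));show("over D")
E
```

```text
B down t11.02 F [ 0.5 -0.5  0.7] M [-0.012 -0.032 -0.033] p [ 0.5261 -0.2841  0.1541] psi -0.700 gap 0.0448
[ 0.554  0.01   0.453 -0.013 -0.01 ]
grip [-2.413  1.578  5.891 -0.055  0.048]
turned t12.28 F [-4.3  3.2  8.1] M [ 0.701  0.845 -0.1  ] p [ 0.5272 -0.2835  0.1549] psi -1.485 gap 0.0125
[-4.385  3.552  7.91  -0.067  0.052]
open [ 0.013 -0.067  0.118 -0.015  0.   ]
C down t14.22 F [ 0.2 -0.7  1.1] M [ 0.021  0.006 -0.018] p [ 0.4736 -0.1136  0.154 ] psi -0.361 gap 0.0447
[ 0.264  0.019  0.434 -0.022 -0.018]
grip [-1.818  0.64   5.732 -0.008  0.024]
turned t15.48 F [-3.7  2.1  8.1] M [ 0.362  0.83  -0.079] p [ 0.474  -0.1121  0.1545] psi -1.144 gap 0.0131
[-4.034  2.418  8.529 -0.081  0.064]
open [-0.285  0.178  0.222  0.032  0.   ]
over D t18.71 F [-1.1  0.9  0.5] M [-0.013  0.056 -0.031] p [ 0.4154 -0.2257  0.2097] psi 1.261 gap 0.0451
```

View pics/top3.png

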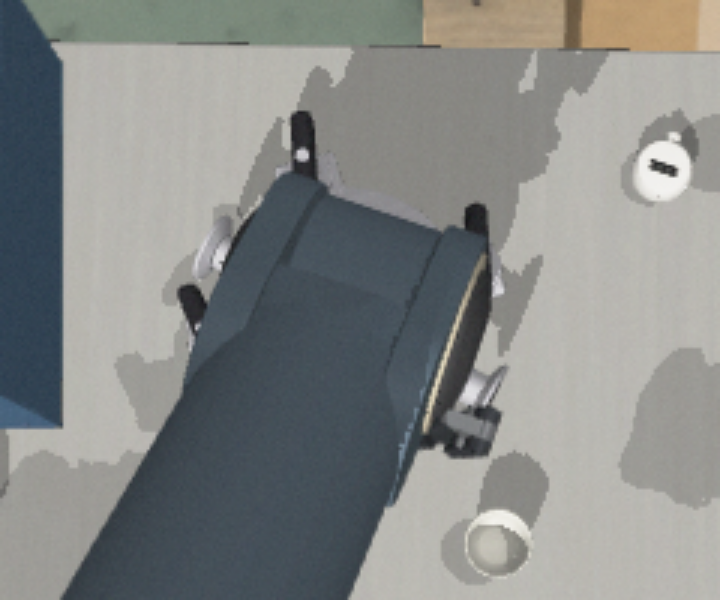

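All four knobs are down an eighth and the clock is at 18.7 s. Now the second round in small steps with torque feedback, starting with D and then going across to A.

```bash
cat >> h.py <<'E'
def mz(k=6):
    a=[]
    for _ in range(k):
        s=sense();a.append([-s["ft_torque"][2],s["joint_efforts"][6]]);sleep(.01)
    return np.mean(a,0)
def firm(n,t0,flip,target=.44,maxt=1.35):
    j=flip*np.pi
    z0=.155-PITCH*t0
    move_joints(Q(n,z0,-t0+j));b=mz();show(n+" down")
    command_gripper(.005,80);r=[];t=0
    m=mz();r.append((0,*m))
    while t<maxt:
        e=max(m)
        if e>target-.03: break
        st=.1 if e<.10 else .06 if e<.14 else float(np.clip((target-e)/2.5,.015,.06))
        t+=st;move_joints(Q(n,z0-PITCH*t,-t0-t+j));m=mz()
        if max(m)>target-.06: m=mz(10)
        r.append((t,*m))
    print("base",b.round(3));print(*[tuple(np.round(x,3)) for x in r])
    show("end");command_gripper(.045);mz(2);show("rel")
    move_joints(Q(n,.205,-t0-t+j));return t
E
python3 - <<'E'
from h import *
print(firm("D",.785,1))
E
```

```text
D down t19.10 F [0.6 1.6 0.4] M [-0.006 -0.005 -0.041] p [ 0.4156 -0.2256  0.1538] psi 1.261 gap 0.0450
base [-0.014 -0.008]
(np.float64(0.0), np.float64(0.02), np.float64(0.036)) (np.float64(0.1), np.float64(0.081), np.float64(0.056)) (np.float64(0.2), np.float64(0.084), np.float64(0.059)) (np.float64(0.3), np.float64(0.083), np.float64(0.062)) (np.float64(0.4), np.float64(0.094), np.float64(0.061)) (np.float64(0.5), np.float64(0.093), np.float64(0.063)) (np.float64(0.6), np.float64(0.112), np.float64(0.063)) (np.float64(0.66), np.float64(0.091), np.float64(0.076)) (np.float64(0.76), np.float64(0.104), np.float64(0.073)) (np.float64(0.82), np.float64(0.084), np.float64(0.082)) (np.float64(0.92), np.float64(0.13), np.float64(0.079)) (np.float64(0.98), np.float64(0.022), np.float64(0.018)) (np.float64(1.08), np.float64(0.12), np.float64(0.104)) (np.float64(1.14), np.float64(-0.102), np.float64(-0.111)) (np.float64(1.24), np.float64(-0.033), np.float64(-0.037)) (np.float64(1.34), np.float64(-0.159), np.float64(-0.169)) (np.float64(1.44), np.float64(-0.013), np.float64(-0.06))
end t24.33 F [-5.9  4.9 17.6] M [1.163 0.756 0.07 ] p [ 0.416  -0.2247  0.1523] psi -0.178 gap 0.0130
rel t24.76 F [-0.2  0.5 -0.4] M [ 0.003 -0.018  0.024] p [ 0.4149 -0.2257  0.1492] psi -0.179 gap 0.0449
1.4400000000000002
```

The torque readings don't grow cleanly past about 0.95 rad, so I'll look at D's bar before going on.

```bash
python3 - <<'E'
from h import *
show("x")
move_joints(Q("A",.205,-.785+np.pi))
p,d=camera("top");np.savez("pics/top4.npz",p=p,d=d);cv2.imwrite("pics/top4.png",cv2.resize(p[90:290,180:420,::-1],None,fx=3,fy=3))
p,d=camera("scene");cv2.imwrite("pics/scene4.png",cv2.resize(p[150:300,200:400,::-1],None,fx=4,fy=4));show("y")
E
```

```text
x t25.09 F [-0.2 -0.3 -0.8] M [-0.033  0.041 -0.031] p [ 0.4157 -0.226   0.2062] psi -0.179 gap 0.0455
y t26.55 F [-0.  -0.1  0. ] M [-0.038 -0.026 -0.   ] p [ 0.5861 -0.1724  0.2047] psi 1.647 gap 0.0453
```

View pics/top4.png

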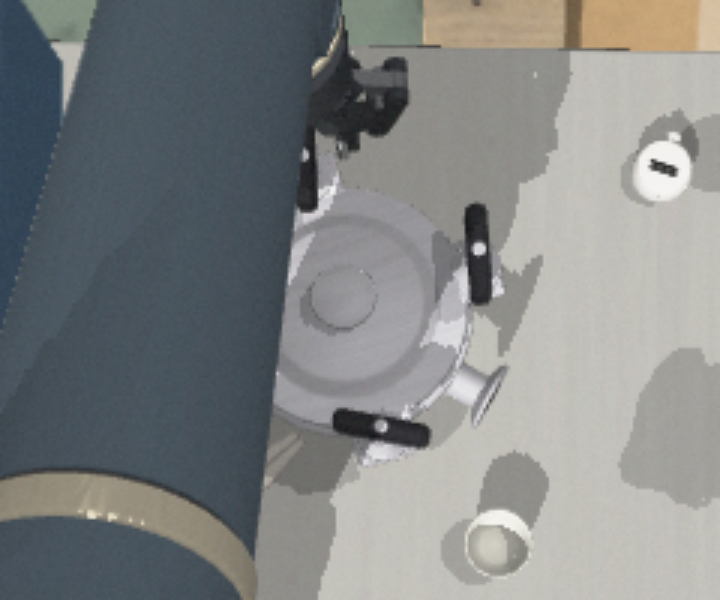

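```bash
cat > m.py <<'E'
from h import *
K0=np.load("knobs.npy");CE=K0[:,:2].mean(0)
def meas(f):
    f=np.load(f);p,d=f["p"],f["d"];g=p.max(2).astype(float)
    v,u=np.mgrid[110:270,215:380];u=u.ravel();v=v.ravel()
    o,dd=ray("top",np.c_[u,v]);P=o+dd*d[v,u][:,None];gg=g[v,u]
    for i,n in enumerate("ABCD"):
        r=np.hypot(*(P[:,:2]-K0[i,:2]).T);k=(r<.034)&(gg<70)&(P[:,2]>.15)&(P[:,2]<.17)
        if k.sum()<120: print(n,"hidden",k.sum());continue
        q=P[k];hi=q[:,2]>np.median(q[:,2])-.004
        Q2=plane("top",np.c_[u,v][k][hi],.16)[:,:2];e=np.linalg.eigh(np.cov(Q2.T))[1][:,1]
        print(n,k.sum(),"ang %.3f"%(np.arctan2(e[1],e[0])%np.pi),"ztop %.4f +- %.4f"%(q[hi,2].mean(),q[hi,2].std()/np.sqrt(hi.sum())), "turn %.3f"%((K0[i,2]-np.arctan2(e[1],e[0]))%np.pi))
    # lid rim ring plane (r 62..79 mm), bright pixels only
    r=np.hypot(*(P[:,:2]-CE).T);k=(r>.063)&(r<.078)&(P[:,2]>.105)&(P[:,2]<.121)&(gg>75)
    X=P[k]-np.r_[CE,0]
    for _ in range(3):
        A=np.c_[X[:,:2],np.ones(len(X))];c=np.linalg.lstsq(A,X[:,2],rcond=None)[0];res=X[:,2]-A@c;X=X[abs(res)<.004]
    rows=[]
    for i,n in enumerate("ABCD"):
        w=K0[i,:2]-CE;rows.append("%s %.2f"%(n,1e3*(c[:2]@w+c[2])))
    print("rim",len(X),"height at studs mm:",rows,"se",round(1e3*res.std()/np.sqrt(len(X)),3))
    az=np.degrees(np.arctan2(X[:,1],X[:,0]));print(np.histogram(az,bins=np.arange(-180,181,30))[0])
import sys
if __name__=="__main__":
    for a in sys.argv[1:]: print(a);meas(a)
E
python3 m.py pics/top0.npz pics/top4.npz
```

```text
pics/top0.npz
A 219 ang 0.862 ztop 0.1612 +- 0.0001 turn 3.141
B 232 ang 0.870 ztop 0.1615 +- 0.0001 turn 0.000
C 228 ang 1.216 ztop 0.1614 +- 0.0001 turn 3.138
D 215 ang 0.476 ztop 0.1615 +- 0.0001 turn 3.141
rim 1487 height at studs mm: ['A 113.33', 'B 113.51', 'C 113.17', 'D 113.36'] se 0.041
[ 83 139 138 123 131 137 109 135 133  81 139 139]
pics/top4.npz
A hidden 117
B 204 ang 0.089 ztop 0.1596 +- 0.0001 turn 0.782
C hidden 0
D 213 ang 1.387 ztop 0.1567 +- 0.0001 turn 2.230
rim 1032 height at studs mm: ['A 112.51', 'B 111.46', 'C 111.33', 'D 110.28'] se 0.048
[ 99 141 137 125 133 130  90   5   0   0  44 128]
```

View pics/scene4.png

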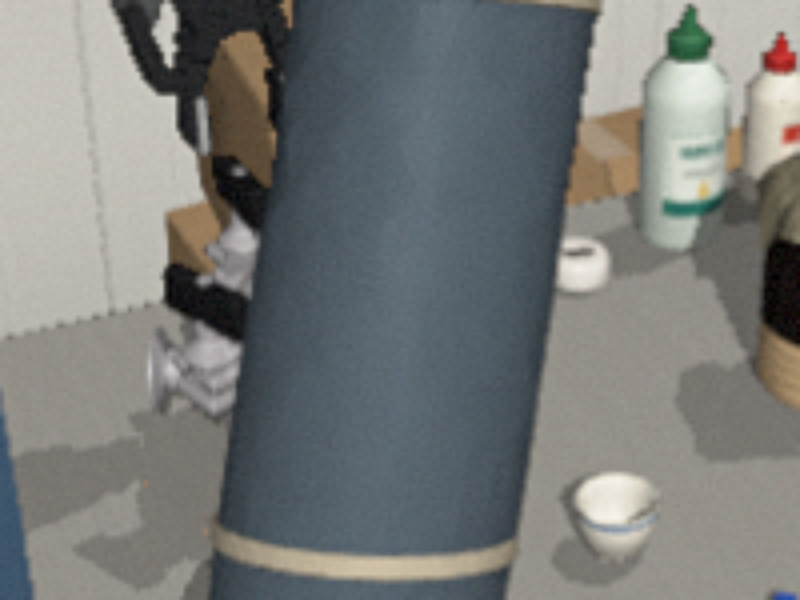

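Depth shows D turned 2.23 rad, and its side of the lid is already about 2.3 mm lower than A's. The moment reading after each stop is unusable because the tool overshoots and settles back, so friction reverses its sign. From here I'll feel with one pad pushing off-centre near the bar's end. Force and moment give the torque about the stud while moving. I'll gauge D first.

```bash
cat > g2.py <<'E'
from h import *
n="D";turn=2.225;b=B0[n]-turn; e=np.array([np.cos(b),np.sin(b)]); 
if e[1]<0: e=-e
pd=np.array([e[1],-e[0]]);L=.016
P=lambda along,z:np.r_[STUD[n]+L*e+along*pd,z]
al=lambda a:round(float((a[:2]-STUD[n]-L*e)@pd),4)
for f in (9,14):
    a=stat(3);c=al(a)
    h=move_l(P(c+.010,.150),None,.02,until_force=f);s=show("hit");a2_=stat(5);print(f,h,"from",c,"to",al(np.array(s["position"])),al(a2_))
    if not h: break
E
python3 g2.py
```

```text
hit t30.41 F [-0.1 -0.5  0.2] M [0.027 0.025 0.017] p [ 0.4241 -0.2091  0.1475] psi -0.379 gap 0.0302
9 True from 0.0059 to 0.0061 0.0061
hit t30.91 F [-1.9 -1.1  0.3] M [ 0.018  0.083 -0.006] p [ 0.424  -0.209   0.1467] psi -0.379 gap 0.0303
14 True from 0.0061 to 0.006 0.006
```

D holds more than about 0.38 N m without moving, and it sits low and tilted, so it was turned further than needed. I'll ease it back before levelling the lid, then feel all four by pushing.

```bash
cat > w.py <<'E'
from h import *
CE=K[:,:2].mean(0);L=.016;OFF=.2
def frame(n,turn):
    b=B0[n]-turn;e=np.array([np.cos(b),np.sin(b)])
    if e@(STUD[n]-CE)<0:e=-e
    return e
def rot(e,t):c,s=np.cos(-t),np.sin(-t);return np.array([c*e[0]-s*e[1],s*e[0]+c*e[1]])
def pose(n,e,along,z,near):
    pd=np.array([e[1],-e[0]]);psi=np.arctan2(pd[1],pd[0])-OFF
    psi+=np.pi*round((near-psi)/np.pi)
    return np.r_[STUD[n]+L*e+along*pd,z],psi
def push(n,turn,maxturn,f,seg=.3,zb=.154):
    """tool straddling; bar at `turn`; push cw until f N. returns estimated turn"""
    e0=frame(n,turn);near=psi_now(sense())
    d=0
    p,ps=pose(n,e0,0,zb-PITCH*turn,near)
    move_l(p,Rt(ps),.12);near=ps
    while d<maxturn-1e-6:
        sg=min(seg,maxturn-d)
        e=rot(e0,d);p,ps=pose(n,e,.003,zb-PITCH*(turn+d),near);move_l(p,Rt(ps),.08);near=ps
        e2=rot(e0,d+sg);p,ps=pose(n,e2,.0125,zb-PITCH*(turn+d+sg),near)
        hit=move_l(p,Rt(ps),.035,until_force=f)
        s=sense();near=psi_now(s)
        # bar plane from outer pad corner: pad face is 15 mm ahead of... solve bar angle from TCP & yaw
        j=np.array([np.cos(near),np.sin(near)]);pdn=np.array([np.cos(ps+OFF),np.sin(ps+OFF)])
        if j@pdn<0:j=-j
        y=np.array([-j[1],j[0]]); y=y if y@e2>0 else -y
        half=sense()["finger_gap"]/2
        c=np.array(s["position"])[:2]-j*half+y*.011-STUD[n]   # pushing pad's outer corner
        r=np.hypot(*c);ang=np.arctan2(c[1],c[0])-np.arcsin(-.007/r)*-1  # corner sits 7 mm behind bar axis
        # corner is at angle +asin(7/r) (ccw) from bar axis
        ang=np.arctan2(c[1],c[0])-np.arcsin(.007/r)
        got=(np.arctan2(e0[1],e0[0])-ang+np.pi)%(2*np.pi)-np.pi
        print(n,"seg",round(d,2),"hit",hit,"r %.4f"%r,"turn est %.3f"%(turn+got),"t%.2f"%s["time_s"],"F",np.round(s["wrist_force"],1))
        if hit: return turn+got
        d+=sg
    return turn+d
def leave(n):
    s=sense();p=np.array(s["position"]);p[2]=.205;
    # centre jaws first a little back off
    move_l(p,None,.2)
def grab_turn(n,turn,dt,flip):
    j=flip*np.pi;zb=.155
    command_gripper(.005,80)
    move_joints(Q(n,zb-PITCH*(turn+dt),-turn-dt+j))
    command_gripper(.03)
E
python3 - <<'E'
from w import *
n="D";s=sense();p=np.array(s["position"])
# back off contact, go over the stud, grip, turn back 0.40
e=frame(n,2.225)
move_joints(Q(n,.1495,-2.225+np.pi));show("centred")
grab_turn(n,2.225,-.40,1);show("back")
r=push(n,1.825,.15,12,seg=.15);print(r)
leave(n);move_joints(Q("A",.205,-.785+np.pi))
p,d=camera("top");np.savez("pics/top5.npz",p=p,d=d);show("A")
E
python3 m.py pics/top5.npz
```

```text
centred t31.36 F [ 0.6  0.4 -0.7] M [0.046 0.022 0.018] p [ 0.415  -0.226   0.1496] psi -0.182 gap 0.0299
back t32.42 F [-0.6 -0.3 -0.1] M [-0.003  0.035 -0.007] p [ 0.4146 -0.2253  0.1504] psi 0.220 gap 0.0299
D seg 0 hit True r 0.0314 turn est 2.858 t33.29 F [ 1.  -0.3  0.2]
2.8578459227469812
A t35.00 F [ 0.2 -0.   1. ] M [ 0.023 -0.011  0.003] p [ 0.5858 -0.1726  0.2044] psi 1.646 gap 0.0299
pics/top5.npz
A hidden 112
B 200 ang 0.086 ztop 0.1601 +- 0.0001 turn 0.785
C hidden 0
D 214 ang 1.740 ztop 0.1570 +- 0.0001 turn 1.877
rim 1078 height at studs mm: ['A 112.51', 'B 111.49', 'C 111.52', 'D 110.50'] se 0.047
[124 138 138 128 137 135  91   5   0   0  44 138]
```

D was re-felt at 12 N, about 0.32 N m. The image gives 1.877 rad turned, and the knob height agrees with a moderate load. Now across to A.

```bash
sed -i 's/pdn=np.array(\[np.cos(ps+OFF),np.sin(ps+OFF)\])/pdn=np.array([e2[1],-e2[0]])/' w.py
python3 - <<'E'
from w import *
n="A"
move_joints(Q(n,.153,-.785+np.pi))
grab_turn(n,.785,.45,1);show("turned")
r=push(n,1.235,.9,14.5);print(r)
leave(n);move_joints(Q("B",.205,-.785+np.pi))
p,d=camera("top");np.savez("pics/top6.npz",p=p,d=d);show("B")
E
python3 m.py pics/top6.npz
```

```text
turned t36.42 F [-0.8  0.3  0.5] M [0.046 0.024 0.004] p [ 0.5868 -0.173   0.152 ] psi 1.197 gap 0.0302
A seg 0 hit False r 0.0301 turn est 1.626 t37.58 F [ 7.3  4.3 -5.9]
A seg 0.3 hit True r 0.0296 turn est 1.782 t38.22 F [1.1 0.1 1.1]
1.782395901294637
B t39.92 F [-0.   0.   0.5] M [-0.011 -0.033 -0.004] p [ 0.5275 -0.2841  0.2045] psi 1.657 gap 0.0297
pics/top6.npz
A 210 ang 2.198 ztop 0.1571 +- 0.0001 turn 1.805
B hidden 0
C 208 ang 0.423 ztop 0.1594 +- 0.0001 turn 0.790
D hidden 0
rim 449 height at studs mm: ['A 110.76', 'B 113.00', 'C 110.08', 'D 112.32'] se 0.075
[  0   0   0   0   0   0  60 136 137 115   1   0]
```

```bash
python3 - <<'E'
from w import *
for n,nx in (("B","C"),("C","D")):
    move_joints(Q(n,.153,-.785+np.pi))
    grab_turn(n,.785,.45,1)
    r=push(n,1.235,.9,14.5);print(n,round(r,3))
    leave(n);move_joints(Q(nx,.205,(-.785 if nx=="C" else -1.877)+np.pi))
p,d=camera("top");np.savez("pics/top7.npz",p=p,d=d);show("D")
E
python3 m.py pics/top7.npz
```

```text
B seg 0 hit False r 0.0297 turn est 1.705 t42.51 F [ 3.2  3.2 -1.1]
B seg 0.3 hit False r 0.0295 turn est 1.901 t43.33 F [ 7.8  6.1 -2.7]
B seg 0.6 hit True r 0.0301 turn est 1.925 t43.90 F [2.  0.1 0.6]
B 1.925
C seg 0 hit False r 0.0302 turn est 1.723 t48.10 F [-3.  -3.9 -1.4]
C seg 0.3 hit True r 0.0296 turn est 1.889 t48.77 F [ 0.6 -0.6 -0.2]
C 1.889
D t49.87 F [-0.5  0.5 -0.1] M [ 0.038  0.021 -0.008] p [ 0.4149 -0.2245  0.2043] psi 0.171 gap 0.0301
pics/top7.npz
A 197 ang 2.180 ztop 0.1570 +- 0.0001 turn 1.824
B hidden 96
C hidden 92
D hidden 0
rim 194 height at studs mm: ['A 109.93', 'B 112.34', 'C 119.05', 'D 121.45'] se 0.115
[  0   0   0   0  54 117  23   0   0   0   0   0]
```

```bash
python3 - <<'E'
from w import *
move_joints(Q("D",.150,-1.877+np.pi))
print(push("D",1.877,.2,14,seg=.2));leave("D")
move_joints(Q("A",.205,-1.815+np.pi))
p,d=camera("top");np.savez("pics/top8.npz",p=p,d=d);show("A")
E
python3 m.py pics/top8.npz
```

```text
D seg 0 hit True r 0.0304 turn est 1.884 t51.08 F [ 1.4 -0.9  0.3]
1.8837846388899442
A t52.33 F [-0.1 -1.1 -0.3] M [0.008 0.012 0.001] p [ 0.5846 -0.1737  0.204 ] psi 0.614 gap 0.0295
pics/top8.npz
A hidden 9
B 204 ang 2.059 ztop 0.1570 +- 0.0001 turn 1.953
C hidden 0
D 217 ang 1.707 ztop 0.1572 +- 0.0001 turn 1.910
rim 1014 height at studs mm: ['A 110.63', 'B 110.38', 'C 110.77', 'D 110.52'] se 0.05
[123 136 139  66 131 132 105   3   0   0  42 137]
```

```bash
python3 - <<'E'
from w import *
for n,t in (("A",1.815),("B",1.95)):
    move_joints(Q(n,.205,-t+np.pi)) if n!="A" else None
    move_joints(Q(n,.150,-t+np.pi))
    print(push(n,t,.2,14,seg=.2));leave(n)
move_joints(Q("C",.205,-1.91+np.pi));show("C")
E
```

```text
A seg 0 hit True r 0.0301 turn est 1.810 t53.53 F [ 1.6 -0.4  1.2]
1.810055539219099
B seg 0 hit True r 0.0301 turn est 1.937 t55.73 F [2.2 0.2 1.2]
1.936736581161808
C t56.95 F [0.9 0.  0.1] M [-0.008  0.009 -0.044] p [ 0.4745 -0.1144  0.2047] psi 0.870 gap 0.0303
```

```bash
python3 - <<'E'
from w import *
n,t="C",1.91
move_joints(Q(n,.150,-t+np.pi))
print(push(n,t,.2,14,seg=.2));leave(n)
q=Q("B",.30,0);q[0]+=.75;q[6]=0   # swing off to the right, high
print(show("lift")["joint_pos"].round(2))
move_joints(Q("C",.30,-1.91+np.pi))
q2=np.array(sense()["joint_pos"]);q2[0]=1.45;move_joints(q2)
p,d=camera("top");np.savez("pics/top9.npz",p=p,d=d);cv2.imwrite("pics/top9.png",cv2.resize(p[90:290,180:420,::-1],None,fx=3,fy=3));show("away")
E
python3 m.py pics/top9.npz
```

```text
C seg 0 hit True r 0.0306 turn est 1.904 t58.15 F [-1.4 -1.4  0.9]
1.9035445210072328
lift t58.58 F [-0.1 -0.6 -0.3] M [0.03  0.003 0.005] p [ 0.4658 -0.0987  0.2055] psi 0.590 gap 0.0299
[ 0.57  0.25 -0.52  2.02  0.16  0.92  0.55]
away t60.47 F [-0.1 -0.3 -0.2] M [ 0.017 -0.018  0.022] p [ 0.2668 -0.4072  0.2993] psi 0.115 gap 0.0298
pics/top9.npz
A 205 ang 2.173 ztop 0.1570 +- 0.0001 turn 1.830
B 209 ang 2.056 ztop 0.1573 +- 0.0001 turn 1.956
C 211 ang 2.470 ztop 0.1570 +- 0.0001 turn 1.884
D 221 ang 1.716 ztop 0.1570 +- 0.0001 turn 1.901
rim 1490 height at studs mm: ['A 110.37', 'B 110.60', 'C 110.42', 'D 110.65'] se 0.04
[121 140 140  65 134 133 128 129 116 104 140 140]
```

View pics/top9.png

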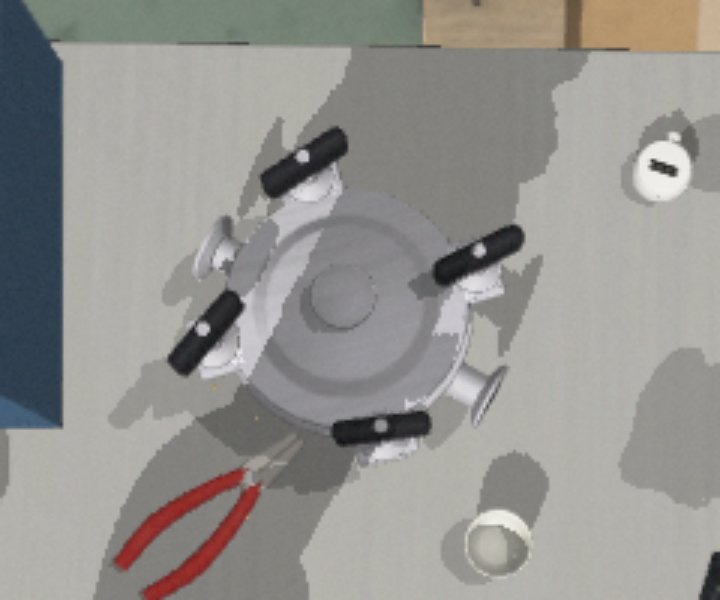

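In the final view the bars are at crop (305,162), (479,254), (207,333) and (381,427). The lid rim reads 110.4 to 110.65 mm at all four studs. The cup (498,543), counter (662,170) and pliers look unmoved, and the arm is clear of everything.

```bash
python3 -c "
from rig import *
finish_job();print(sense()['time_s'])"
```

```text
the job is handed in; nothing more can be done
the job is handed in; nothing more can be done
```

I tightened all four knobs in two crossed rounds and handed the job in with the clock at about 60.5 s. The lid is flat and the knobs are firm, but the first knob of round two was over-turned and I had to ease it back.

**What was done** (A, B, C and D are my labels; A is opposite D, and B is opposite C):
- **Round 1:** A, D, B, C, each turned 0.785 rad clockwise.
- **Round 2:** D, A, B, C. A, B and C were felt to firm by pushing on the bar end up to 14.5 N, about 0.39 N m.
- **Checks afterwards:** I pushed each knob again at 14 N, about 0.38 N m. A, B and C held. D took up about 0.03 rad more and has been firm since.

**Final state from the depth image:**

| Knob | Total turn (rad) | Lid rim height (mm) | Lid drawn down (mm) |
|---|---|---|---|
| A | 1.83 | 110.4 | 3.0 |
| B | 1.96 | 110.6 | 2.9 |
| C | 1.88 | 110.4 | 2.8 |
| D | 1.90 | 110.65 | 2.7 |

The cup, the pliers and the counter look unmoved in the last picture, judged by eye only.

**What went wrong:**
- **D over-turned:** the moment reading after each stop was misleading, so D's first go in round 2 went to 2.23 rad. The knob's height suggests about 0.6 N m, but I did not measure that directly, so it may have come close to the 0.7 N m forcing limit. I backed D off 0.40 rad and re-felt it, so D was not turned purely clockwise.
- **Uneven lid:** for that short time the lid sat about 2.3 mm lower at D than at A.

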